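Change the glass samples on the light bar

TASK

Take the black-lidded jar down from the raised white light bar and stand it in the free end of the cardboard tray; then stand the flat bottle on the left half of the bar (left as the robot sees it), its broad faces parallel to the bar's long edges, and the round bottle on the right half, both upright with their whole base on the bar. Only when both are standing there, push the switch lever all the way over, away from the robot. It is thin glass: grip with as little force as you can (30 N at most), set each piece down softly without dropping, knocking or pressing it, and leave the slim bottle and the jars already in the tray where they are.

Things in the scene. Friction and masses are not known exactly. Their poses are not given: they have to be found in the camera images.
- light_bar: fixed stand carrying a narrow raised light bar with a white opal top: top 52 mm deep (its x) by 280 mm long (its y), 90 mm above the table; a thin dark flush band marks the middle; foot plate 90 x 200 x 8 mm. Origin at table level under the bar's middle; z up, x across the bar and roughly away from the robot, y along the bar: its left half (robot's left) is y 0 to 140 mm
- jar: round glass jar with black lid, standing on the light bar at the start: 48 mm diameter, 56 mm high overall; straight glass wall from 0 to 26 mm above the base, tapering a little to the lid, 43 mm diameter and 16 mm high at the top. About 120 g. Origin at the centre of its underside, z up
- flat_bottle: flat rectangular clear glass bottle, standing on the table: body 26 mm thick (its x) by 46 mm broad (its y) by 56 mm high, then a round neck up to 72 mm, 18 to 22 mm diameter. About 80 g. Origin at the centre of its underside, z up
- round_bottle: round clear glass bottle, standing on the table: body 40 mm diameter with straight wall to 54 mm, then shoulder and a neck of 20 to 24 mm diameter up to 76 mm. About 90 g. Origin at the centre of its underside, z up
- slim_bottle: bystander: slimmer and taller round clear glass bottle, 32 mm diameter, 115 mm high, standing on the table near the other two bottles. Origin at the centre of its underside
- tray: fixed shallow open cardboard tray, 220 mm (its x) by 170 mm (its y), walls 5 mm thick and 30 mm high, floor 5 mm thick. Origin at the centre of its underside; its x points away from the robot; two jars stand at the far (+x) end, and the near end (-x) is free: a good spot is x = -45 mm, y = 0
- tray_jar_left: bystander: a jar just like the first, in the far end of the tray, left. Origin at the centre of its underside
- tray_jar_right: bystander: a jar just like the first, in the far end of the tray, right. Origin at the centre of its underside
- switch_base: fixed grey switch block, 70 mm (its x) by 50 mm (its y) by 25 mm high, that carries the lever; origin at the centre of its underside, its x points the way the lever is to be pushed (roughly away from the robot)
- switch (a joint): angle of the switch lever: 0 = off, leaning towards the robot; 1.0 rad = on, leaning away from the robot. The lever is an 80 mm rod, 10 mm thick, with a 26 mm black ball at its end; it pivots 22 mm above the table about the block's y axis and stays where it is left; light to push
- switch_tip (a point): centre of the black ball at the end of the switch lever (about 92 mm above the table when off, 38 mm to the block's -x side; 38 mm to its +x side when on)
Things that resemble listed ones, but are neither listed nor needed, are in the scene too. Several things have the shape of the switch_base; the one meant has the colours described above.

How it is judged:
By the outcome, as a careful person would: the job done as asked, in the order asked, and still so for the second after the job is handed in, with the robot touching nothing.
It also fails if it takes over 72 s, if anything falls off the work surface, if the arm or the gripper's body presses on something with over 40 N, if the wrist force passes 120 N, or if a joint passes its speed limit or range.

ROBOT

A 6-joint arm with a two-finger parallel gripper is mounted at the origin on the work surface. World frame = base frame: x ahead of the robot, y to its left, z up, the work surface at z = 0. Lengths are in mm, angles in rad, forces in N, time in s.
With the tool pointing down it reaches from about 275 to 875 mm from the base axis. Payload 12.5 kg.
Tool frame: the origin (TCP) lies at the very end of the fingers, on their centre line; the grasp point (between the pads) lies 19 mm behind it; z points along the fingers, y is the line along which they close (so a half turn about z gives the same grasp; the last joint's range is limited). The gripper opens to 85 mm and grips with 20 to 120 N. Pads are 22 mm wide; open, the fingers measure 114 mm over their backs; the gripper's body (76 mm by 85 mm) begins 54 mm behind the grasp point. The pads swing forward as they close: fully open they stand 13 mm farther back than shut.
Start: joints at [1.212, 0.351, 1.652, -0, 1.139, -0.085], TCP at [148.684, 529.507, 231.29] pointing down, gripper open.
Joint ranges: [-2.75, 2.75], [-0.79, 2.1], [0.01, 2.65], [-1.57, 4.71], [0.07, 3.14], [-2.87, 2.87]. Speed limits (rad/s): [2.22, 2.22, 2.79, 3.14, 3.14, 3.14].

INTERFACE

Orientations are given as a unit quaternion [w, x, y, z].
In Python, from rig import * gives the robot as it stands.
- The arm moves only by the tool drive_tool, never from a script. Its argument "steps" is text: rows parted by semicolons, each of 6 numbers parted by spaces: the shift along the tool's x, y, z normalised to -1 to 1, where 1 is 0.3 m, then the turn, a rotation vector about the tool's x, y, z normalised to -1 to 1, where 1 is 90 degrees. In form: x y z ax ay az; .... A call has exactly 10 rows; each row is the pose to reach, as a shift and turn from the pose commanded when the call began, along the tool's axes at that moment; what a row does not reach only later rows make up. A row lasts 1/8 s, in which the tool goes at most 62.5 mm and 10.7 degrees, less where a joint would pass 70% of its speed; a pose out of reach is approached as far as the arm can. A call with a number of a shift or a turn outside -1 to 1 is refused whole. A call with a gripper value outside its range is refused whole. "jaw" is the opening, from 0 (shut) to 1 (fully open), set as the call begins (left out, the last holds). The fingers move at their own pace and stop on an object; "newtons" is the grip in N (left out, the last holds). Time passes only in rows, so rows that repeat a pose let the fingers close, or fill a call up. It gives the time, the measured TCP pose, the force, the opening and the grip force at its end, in the units of the state.
- observe(): the state, without advancing time (a new reading comes with each control period).
- capture(name): name is "scene" or "top" or "wrist"; returns (picture, depth): 400x640x3 uint8, red, green, blue; 400x640 float32, mm along the optical axis (not along the pixel's ray), 0 where there is no reading.
- camera_params(name): a dict with "mtx" (3x3 intrinsics, pixels), "extrinsics" (4x4, takes a point from camera to world coordinates); the wrist camera has in their place "tool_from_camera" (4x4, takes a point from camera to tool coordinates, whose origin is the TCP and whose axes are the flange's). Camera axes: x right, y up, looking along -z (the intrinsics and any distortion apply to the point x, -y, -z); pixel columns grow to the right and rows downward; lengths in mm; the calibration is good to about 2 mm. A picture is of the moment at which its call begins: read the wrist's pose just before it. camera_params takes no time and is no camera call.
- finish_job(): hands the job in; it is judged then, once.
The state is a dict: "time_s": time; "qpos": joint angles; "qd": joint speeds; "joint_torque": joint torques, N m; "ee_pos": TCP position; "tool_rot": TCP orientation; "force": force on the tool from outside, world axes, zero at the start; "ft_torque": the same for the moment, N m; "width": finger opening in mm; "finger_force": force on a finger pad.
Only numpy, scipy, OpenCV 4.12 (cv2) and the standard library are available. Lean on these libraries where they do the work, as an engineer would, in place of code of your own. Each camera call takes 0.05 s, during which the arm holds its last target. There are 200 camera calls.

## Working session

There is one attempt and no reset: what is moved stays moved. The work goes in short steps, Python scripts to look and compute and a tool call to move; the robot and the scene stay as the last step left them, time stands still between calls to the robot, and variables do not carry over. Pictures are saved under pics/ and viewed, at most 10 in all, crops included, and the job is handed in when it is done.

Besides the shell and the picture viewer there is one more tool, called after "Request:" in YAML: its name, and indented under it one key for each argument. drive_tool: Moves the arm, as the interface text tells. Its arguments: {"type":"object","properties":{"steps":{"type":"string"},"jaw":{"type":"number"},"newtons":{"type":"number"}},"required":["steps"]}

```bash
ls; mkdir -p pics; python3 - <<'E'
from rig import *
import cv2,numpy as np
o=observe();print({k:np.round(v,3).tolist() for k,v in o.items()})
for n in("scene","top"):
    p,d=capture(n);cv2.imwrite(f"pics/{n}0.png",p[:,:,::-1]);np.savez(f"{n}0.npz",p=p,d=d)
    c=camera_params(n);print(n,{k:np.round(v,3).tolist() if not isinstance(v,str) else v for k,v in c.items()})
c=camera_params("wrist");print({k:np.round(v,3).tolist() for k,v in c.items()})
E
```

```text
pics
{'time_s': 0.0, 'qpos': [1.212, 0.351, 1.652, -0.0, 1.139, -0.085], 'qd': [0.001, 0.001, -0.001, 0.001, -0.001, 0.003], 'joint_torque': [-0.001, -50.609, -29.142, -0.0, 0.005, -0.0], 'ee_pos': [148.569, 529.22, 230.764], 'tool_rot': [-0.0, 0.136, 0.991, -0.001], 'force': [0.2, 0.145, -0.265], 'ft_torque': [0.054, -0.015, -0.044], 'finger_force': 0.0, 'width': 85.441}
scene {'mtx': [[429.552, 0.0, 317.613], [0.0, 429.552, 207.817], [0.0, 0.0, 1.0]], 'extrinsics': [[-0.766, -0.496, 0.408, 940.668], [0.642, -0.584, 0.496, 534.696], [-0.007, 0.642, 0.767, 936.219], [0.0, 0.0, 0.0, 1.0]]}
top {'mtx': [[382.339, 0.0, 323.88], [0.0, 382.339, 196.174], [0.0, 0.0, 1.0]], 'extrinsics': [[0.018, 0.997, -0.069, 445.075], [-1.0, 0.017, -0.015, -13.822], [-0.014, 0.069, 0.998, 1082.115], [0.0, 0.0, 0.0, 1.0]]}
{'mtx': [[289.078, 0.0, 323.195], [0.0, 289.078, 200.066], [0.0, 0.0, 1.0]], 'tool_from_camera': [[0.001, 0.959, 0.283, 71.713], [1.0, -0.001, -0.0, -1.972], [0.0, 0.283, -0.959, -143.414], [0.0, 0.0, 0.0, 1.0]]}
```

View pics/top0.png

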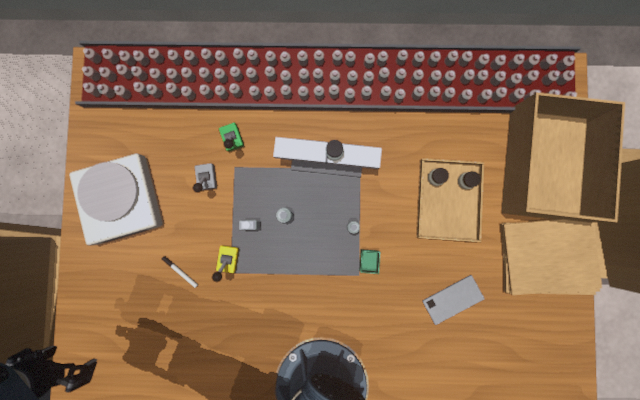

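View pics/scene0.png

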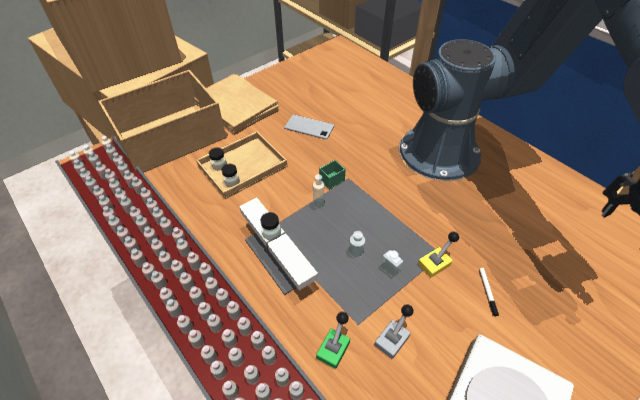

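The top view shows the bar at about (275–381, 138–170) with the jar on it at (334,149). On the mat are the flat bottle (248,225), the round bottle (284,215) and the slim bottle (353,227). The tray spans (420–482, 160–240), and the grey switch is at (206,176) with its ball at (198,188). The scene view shows the same layout from the far side, with the grey lever at (395,335).

```bash
cat > h.py <<'E'
import cv2,numpy as np
from rig import *
from scipy.spatial.transform import Rotation as R
def cam(n,st=None):
    c=camera_params(n)
    if n!="wrist": return c["mtx"],np.array(c["extrinsics"])
    q=st["tool_rot"];T=np.eye(4);T[:3,:3]=R.from_quat([q[1],q[2],q[3],q[0]]).as_matrix();T[:3,3]=st["ee_pos"]
    return c["mtx"],T@np.array(c["tool_from_camera"])
def cast(K,T,uv,z):
    uv=np.atleast_2d(uv).astype(float)
    d=np.c_[(uv[:,0]-K[0][2])/K[0][0],-(uv[:,1]-K[1][2])/K[1][1],-np.ones(len(uv))]@T[:3,:3].T
    o=T[:3,3];return o+d*((z-o[2])/d[:,2])[:,None]
def proj(K,T,P):
    p=(np.atleast_2d(P)-T[:3,3])@T[:3,:3]
    return np.c_[K[0][0]*p[:,0]/-p[:,2]+K[0][2],K[1][1]*-p[:,1]/-p[:,2]+K[1][2]]
def points(K,T,d):
    v,u=np.indices(d.shape);c=np.stack([(u-K[0][2])/K[0][0]*d,-(v-K[1][2])/K[1][1]*d,-d],-1)
    return c@T[:3,:3].T+T[:3,3]
def comps(m,box,amin=15):
    x0,y0,x1,y1=box;mm=np.zeros(m.shape,np.uint8);mm[y0:y1,x0:x1]=m[y0:y1,x0:x1]
    cs,_=cv2.findContours(mm,cv2.RETR_EXTERNAL,cv2.CHAIN_APPROX_NONE)
    return sorted([c for c in cs if cv2.contourArea(c)>=amin],key=cv2.contourArea,reverse=True)
E
cat > m1.py <<'E'
from h import *
f=np.load("top0.npz");p,d=f["p"],f["d"];K,T=cam("top");W=points(K,T,d)
hsv=cv2.cvtColor(p,cv2.COLOR_RGB2HSV);S,V=hsv[...,1],hsv[...,2]
pr=lambda *a:print(*[np.round(x,2).tolist() if hasattr(x,'shape') else x for x in a])
def rect(c,z):
    w=cast(K,T,c[:,0,:],z);r=cv2.minAreaRect(w[:,:2].astype(np.float32));return r
for c in comps((V>170)&(S<60),(268,130,388,172),100)[:2]: pr("bar",rect(c,90))
for c in comps(V<60,(320,135,350,165),30)[:1]: pr("jarlid",rect(c,146), W[147,334])
for c in comps(V<60,(425,165,485,195),30)[:2]: pr("trayjar",rect(c,61),W[177,439],W[180,470])
g=(S<40)&(V>75)&(V<190)
for c in comps(g,(190,160,220,195),30)[:2]: pr("sw",rect(c,25),cv2.boundingRect(c))
for c in comps(V<50,(188,165,218,197),10)[:2]: pr("ball",rect(c,92),cv2.boundingRect(c))
for nm,u,v in(("flat",248,225),("round",284,215),("slim",353,227)):
    b=(u-16,v-16,u+16,v+16)
    for c in comps(V>100,b,15)[:2]: pr(nm,[rect(c,z) for z in(0,56,74)],cv2.boundingRect(c))
    pr(W[v-3:v+4:3,u-9:u+10:3,2])
pr("tabz",W[300,250],W[200,260],W[155,300],W[220,450])
cv2.imwrite("pics/crop_a.png",cv2.resize(p[125:265,185:375,::-1],None,fx=4.2,fy=4.2,interpolation=cv2.INTER_CUBIC))
E
python3 m1.py
```

```text
bar ((637.22900390625, 67.02304077148438), (138.13510131835938, 54.25301742553711), 84.94180297851562)
bar ((622.9607543945312, -90.49539184570312), (109.83439636230469, 54.14788055419922), 84.77151489257812)
sw ((567.8121337890625, 336.90667724609375), (69.48381042480469, 50.51657485961914), 9.728889465332031) (195, 164, 20, 26)
flat [((435.790283203125, 217.76976013183594), (87.56843566894531, 89.1682357788086), 1.0641366243362427), ((436.27069091796875, 205.78475952148438), (83.03678131103516, 84.55368041992188), 1.0641652345657349), ((436.42523193359375, 201.9324493408203), (81.5802230834961, 83.07038879394531), 1.0642138719558716)] (232, 209, 32, 32)
[[55.24, 61.77, 72.95, 73.41, 60.74, 54.95, 29.02], [52.42, 68.52, 73.68, 73.6, 63.75, 55.77, 31.94], [55.25, 65.95, 73.34, 70.11, 59.33, 53.77, 29.93]]
round [((465.864501953125, 116.42593383789062), (87.76790618896484, 88.55439758300781), 1.0433788299560547), ((464.78857421875, 109.68553161621094), (83.22547912597656, 83.9720687866211), 1.043100118637085), ((464.4427185058594, 107.51895904541016), (81.76567840576172, 82.49889373779297), 1.0432039499282837)] (268, 199, 32, 32)
[[0.97, 58.51, 75.08, 75.19, 56.13, 45.6, 0.71], [0.27, 77.74, 80.29, 78.01, 58.42, 55.88, -1.48], [3.03, 53.88, 80.58, 80.24, 60.29, 38.23, 3.68]]
slim [((435.4673767089844, -79.45439147949219), (87.16532135009766, 87.71299743652344), 1.0029287338256836), ((435.964599609375, -76.05789184570312), (82.65467834472656, 83.173583984375), 1.0027626752853394), ((436.1243896484375, -74.96617126464844), (81.20481872558594, 81.71451568603516), 1.0027401447296143)] (337, 211, 32, 32)
[[2.07, 45.03, 88.36, 115.24, 87.44, -0.85, 0.04], [1.06, 85.06, 118.8, 115.89, 118.7, -0.18, -2.45], [-0.57, 44.31, 88.28, 114.98, 114.41, 1.43, -0.29]]
tabz [225.74, 203.79, 0.72] [505.75, 184.37, -0.96] [620.87, 66.14, 88.82] [458.52, -352.46, 1.69]
```

View pics/crop_a.png

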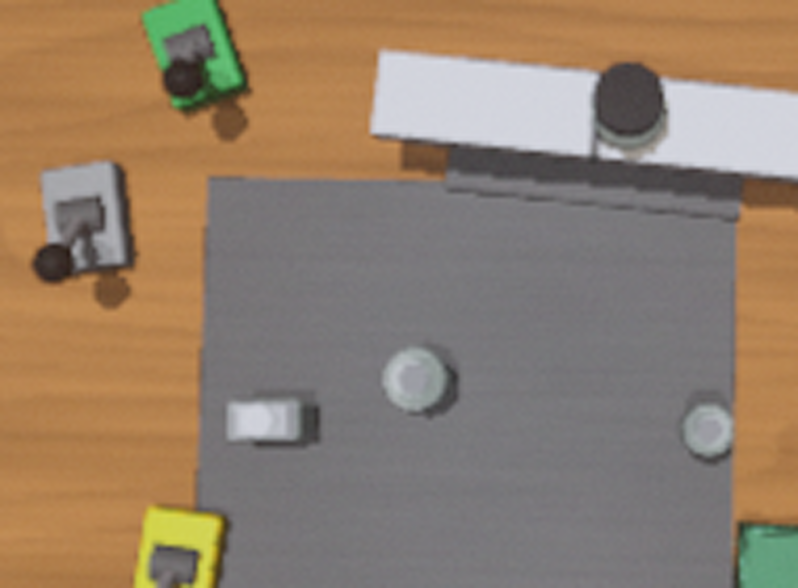

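The crop shows the flat bottle with its long side across the picture (about world y), the round bottle in the middle, the slim bottle on the right and the grey lever leaning towards the robot. Next I measure with depth-gated masks.

```bash
cat > m2.py <<'E'
from h import *
f=np.load("top0.npz");p,d=f["p"],f["d"];K,T=cam("top");W=points(K,T,d);Z=W[...,2]
hsv=cv2.cvtColor(p,cv2.COLOR_RGB2HSV);S,V=hsv[...,1],hsv[...,2]
pr=lambda *a:print(*[np.round(x,1).tolist() if hasattr(x,'shape') else x for x in a])
def rect(c,z):
    w=cast(K,T,c[:,0,:],z);(a,b),(e,g),t=cv2.minAreaRect(w[:,:2].astype(np.float32));return np.array([a,b,e,g,t])
cs=comps((V>170)&(S<60),(268,130,388,172),100)[:2];pr("bar",rect(np.vstack(cs),90))
pr("V lid",V[149,334],V[177,439],V[188,198])
dk=V<90
for c in comps(dk&(Z>110),(315,130,355,170),30)[:1]: pr("lid",rect(c,146))
for c in comps(dk&(Z>35),(425,160,490,195),20)[:2]: pr("trayjar",rect(c,61))
for c in comps(dk&(Z>70),(185,165,220,200),8)[:2]: pr("ball",rect(c,92),W[c[:,0,1],c[:,0,0]].mean(0))
for nm,u,v,zt in(("flat",248,225,56),("round",284,215,54),("slim",353,227,85)):
    for c in comps((Z>25),(u-18,v-18,u+18,v+18),15)[:1]: pr(nm,rect(c,zt),cv2.boundingRect(c))
    for c in comps((V>112)&(S<70),(u-14,v-13,u+13,v+14),15)[:1]: pr(nm,"col",rect(c,zt))
    for c in comps((Z>zt+8),(u-18,v-18,u+18,v+18),4)[:1]: pr(nm,"neck",rect(c,zt+17))
tr=comps((Z>15)&(Z<45),(410,150,492,250),30);pr("tray rim",rect(np.vstack(tr),30))
for c in comps((S<60)&(V>80)&(Z>10),(185,160,222,195),30)[:1]: pr("sw",rect(c,25))
E
python3 m2.py
```

```text
bar [630.8, -4.7, 282.1, 54.3, 84.9]
V lid 77 73 59
lid [628.3, -23.6, 42.6, 37.1, 1.0]
trayjar [568.1, -390.2, 37.6, 42.9, 0.9]
trayjar [576.2, -306.5, 40.0, 40.6, 89.9]
ball [531.8, 332.0, 21.0, 23.7, 1.0] [527.9, 316.7, 133.3]
flat [436.2, 203.1, 24.1, 51.2, 1.0] (239, 220, 20, 10)
flat col [434.9, 207.0, 69.6, 70.9, 1.1]
flat neck [435.2, 206.6, 20.6, 24.4, 22.8]
round [463.4, 109.8, 37.6, 40.5, 1.0] (276, 208, 16, 15)
round col [463.4, 111.2, 69.9, 70.6, 1.0]
round neck [464.3, 111.7, 23.8, 21.2, 1.4]
slim [433.5, -73.0, 28.5, 31.2, 1.0] (346, 222, 13, 12)
slim col [434.7, -65.2, 67.5, 52.0, 0.9]
slim neck [433.8, -75.8, 17.8, 17.9, 1.0]
tray rim [513.7, -343.8, 173.1, 219.6, 87.3]
sw [567.7, 337.2, 69.0, 50.7, 9.3]
```

```bash
cat > go.py <<'E'
# usage: go.py x,y,z,yaw [...]  yaw: world direction of tool y (deg), tool straight down. prints rows from the present pose
from h import *; import sys
s=observe();q=s["tool_rot"];A=R.from_quat([q[1],q[2],q[3],q[0]]);p=np.array(s["ee_pos"])
ty=A.apply([0,1,0]);print("t",round(s["time_s"],2),"at",np.round(p,1),"yaw",round(np.degrees(np.arctan2(ty[1],ty[0])),2),"w",round(s["width"],1),"q",np.round(s["qpos"],2))
for a in sys.argv[1:]:
    x,y,z,w=map(float,a.split(","));w=np.radians(w)
    Y=np.array([np.cos(w),np.sin(w),0]);Z=np.array([0,0,-1.]);B=R.from_matrix(np.c_[np.cross(Y,Z),Y,Z])
    print(a,"->",np.round(np.r_[A.inv().apply(np.array([x,y,z])-p)/300,(A.inv()*B).as_rotvec()/(np.pi/2)],3))
E
python3 go.py 480,80,260,84.9
```

```text
t 0.1 at [148.6 529.3 230.8] yaw 74.31 w 85.6 q [ 1.21  0.35  1.65 -0.    1.14 -0.08]
480,80,260,84.9 -> [-1.468e+00 -1.143e+00 -9.600e-02 -1.000e-03 -0.000e+00 -1.180e-01]
```

Request:
drive_tool:
  steps: "-0.3 -0.23 -0.1 0 0 -0.118; -0.5 -0.39 -0.1 0 0 -0.118; -0.7 -0.55 -0.1 0 0 -0.118; -0.85 -0.66 -0.1 0 0 -0.118; -1 -0.78 -0.1 0 0 -0.118; -1 -0.78 -0.1 0 0 -0.118; -1 -0.78 -0.1 0 0 -0.118; -1 -0.78 -0.1 0 0 -0.118; -1 -0.78 -0.1 0 0 -0.118; -1 -0.78 -0.1 0 0 -0.118"
  jaw: 1
  newtons: 20

```text
time_s: 1.35
ee_pos: [373.6, 224.1, 261.2]
tool_rot: [-0.0, 0.043, 0.999, -0.0]
force: [0.8, -0.0, 0.6]
width: 85.3
finger_force: 0.0
```

```bash
python3 go.py 500,70,260,84.9 628,-24,220,84.9; python3 - <<'E'
from h import *
s=observe();p,d=capture("wrist");cv2.imwrite("pics/w1.png",p[:,:,::-1]);np.savez("w1.npz",p=p,d=d,**s)
E
```

```text
t 1.35 at [373.6 224.1 261.2] yaw 85.04 w 85.3 q [ 0.43  0.1   1.89  0.    1.15 -1.05]
500,70,260,84.9 -> [-0.464 -0.475  0.004 -0.    -0.     0.002]
628,-24,220,84.9 -> [-0.916 -0.75   0.137 -0.    -0.     0.002]
```

View pics/w1.png

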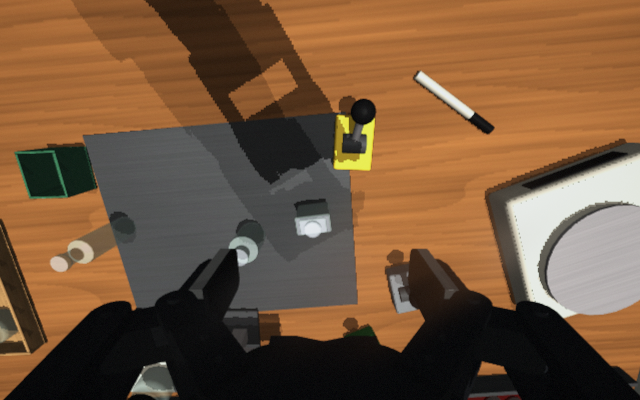

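The wrist view is looking back towards the robot. It shows the flat bottle at (312,226), the round bottle at (243,248), the slim bottle at (75,252), the grey switch base at (400,288) and the yellow decoy at (355,140).

```bash
cat > m3.py <<'E'
from h import *
f=np.load("w1.npz");p,d=f["p"],f["d"];K,T=cam("wrist",f);W=points(K,T,d);Z=W[...,2]
hsv=cv2.cvtColor(p,cv2.COLOR_RGB2HSV);S,V=hsv[...,1].astype(int),hsv[...,2].astype(int)
b=np.s_[195:245,285:345]
m=(Z>42)&(Z<66);mm=np.zeros_like(m);mm[b]=m[b];q=W[mm]
q=q[(abs(q[:,0]-436)<35)&(abs(q[:,1]-205)<45)]
print(len(q),cv2.minAreaRect(q[:,:2].astype(np.float32)),q.mean(0).round(1))
for t in(130,150,170):
  for c in comps((V>t)&(S<60),(285,195,345,245),40)[:1]:
    a=cv2.approxPolyDP(c,2,True)[:,0];print(t,cv2.contourArea(c),a.tolist());print(cast(K,T,a,56)[:,:2].round(1).tolist())
cv2.imwrite("pics/crop_b.png",cv2.resize(p[185:275,210:345,::-1],None,fx=5.8,fy=5.8,interpolation=cv2.INTER_CUBIC))
E
python3 m3.py
```

```text
563 ((435.41912841796875, 203.57046508789062), (25.73242950439453, 45.828006744384766), 2.536513328552246) [430.5 204.4  57. ]
130 597.5 [[329, 215], [295, 218], [297, 233], [315, 237], [321, 232], [329, 231]]
[[424.3, 225.2], [424.6, 181.5], [445.4, 181.7], [453.1, 204.5], [446.7, 212.9], [446.2, 223.4]]
150 540.0 [[328, 216], [296, 218], [298, 234], [313, 237], [330, 230]]
[[425.5, 223.8], [424.7, 182.7], [447.0, 182.8], [452.8, 201.9], [444.9, 224.8]]
170 457.0 [[328, 217], [296, 219], [298, 233], [315, 236], [327, 228], [328, 230]]
[[426.9, 223.7], [426.1, 182.6], [445.6, 183.0], [451.7, 204.6], [441.8, 221.2], [444.7, 222.2]]
```

View pics/crop_b.png

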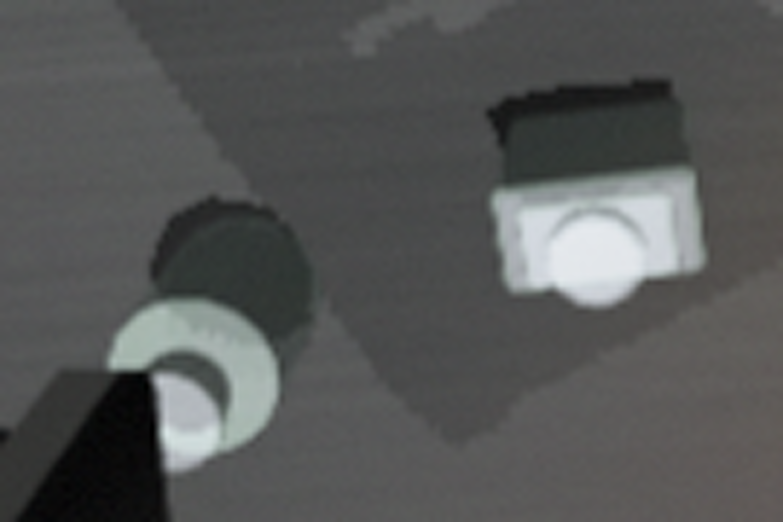

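The crop shows the flat bottle's shoulder nearly square to the picture, with its neck bright and the round bottle to its left. The two agree on the flat bottle at (435.3, 203.5), with yaw about 0° and edges of 25.7 x 45.8 mm.

```bash
python3 - <<'E'
from h import *
f=np.load("scene0.npz");p,d=f["p"],f["d"];K,T=cam("scene");Z=points(K,T,d)[...,2]
V=p.max(-1);S=cv2.cvtColor(p,cv2.COLOR_RGB2HSV)[...,1]
c=comps((V<90)&(Z>115),(250,200,290,250),20)[0];w=cast(K,T,c[:,0],146)[:,:2];print("lid",cv2.minEnclosingCircle(w.astype(np.float32)),w.min(0),w.max(0))
cs=comps((V>170)&(S<60)&(Z>75)&(Z<105),(230,190,325,295),60)[:2];print("bar",cv2.minAreaRect(np.vstack([cast(K,T,c[:,0],90)[:,:2] for c in cs]).astype(np.float32)))
E
python3 go.py 628.5,-24,200,84.9 628.5,-24,92,84.9
```

```text
lid ((631.5333251953125, -18.571517944335938), 25.048254013061523) [609.30099926 -42.88551151] [653.63227542   5.23823413]
bar ((628.8739624023438, -6.2921600341796875), (281.3904113769531, 54.070045471191406), 84.89839935302734)
t 1.4 at [373.7 223.9 261.3] yaw 85.03 w 85.7 q [ 0.43  0.1   1.89  0.    1.15 -1.05]
628.5,-24,200,84.9 -> [-0.918 -0.75   0.204 -0.    -0.     0.001]
628.5,-24,92,84.9 -> [-0.918 -0.75   0.564 -0.    -0.     0.001]
```

Request:
drive_tool:
  steps: "-0.2 -0.17 0.05 0 0 0; -0.4 -0.33 0.1 0 0 0; -0.6 -0.49 0.15 0 0 0; -0.75 -0.62 0.17 0 0 0; -0.85 -0.7 0.19 0 0 0; -0.917 -0.75 0.2 0 0 0; -0.917 -0.75 0.2 0 0 0; -0.917 -0.75 0.2 0 0 0; -0.917 -0.75 0.2 0 0 0; -0.917 -0.75 0.2 0 0 0"

```text
time_s: 2.65
ee_pos: [628.1, -24.5, 201.8]
tool_rot: [0.0, 0.044, 0.999, -0.0]
force: [-0.9, 0.2, -0.1]
width: 85.6
finger_force: 0.0
```

```bash
python3 go.py 628.5,-24,200,84.9 628.5,-24,92,84.9
```

```text
t 2.65 at [628.1 -24.5 201.8] yaw 84.99 w 85.6 q [-0.11  0.52  1.47  0.    1.15 -1.6 ]
628.5,-24,200,84.9 -> [-0.001  0.002  0.006  0.     0.     0.001]
628.5,-24,92,84.9 -> [-0.001  0.002  0.366  0.     0.     0.001]
```

```bash
python3 - <<'E'
from h import *
f=np.load("top0.npz");p=f["p"];K,T=cam("top");V=p.max(-1)
for t in(100,115,130):
    c=comps(V<t,(322,136,349,162),50)[0];w=cast(K,T,c[:,0],146)[:,:2];print(t,w.min(0).round(1),w.max(0).round(1),cv2.minEnclosingCircle(w.astype(np.float32)))
print(V[148,318:352]);print(V[134:166,335])
E
```

```text
100 [607.  -42.2] [649.7  -4.8] ((628.346923828125, -23.53490447998047), 22.146282196044922)
115 [606.8 -44.7] [649.7  -4.8] ((626.1468505859375, -21.131258010864258), 24.96572494506836)
130 [599.5 -44.7] [649.7  -2.5] ((625.02001953125, -21.14968490600586), 26.02556800842285)
[221 221 220 221 220 220 221 192 124  80  75  75  75  76  74  75  74  73
  79  73  74  73  75  74  69 183 216 220 220 221 220 220 220 220]
[185 185 186 178 171 155  86  71  74  73  73  72  73  75  73  73  77  76
  78  74  77  77  61  89 137 122 121 153 151 115  86  77]
```

Request:
drive_tool:
  steps: "-0.003 0.007 0.08 0 0 0; -0.003 0.007 0.16 0 0 0; -0.003 0.007 0.23 0 0 0; -0.003 0.007 0.29 0 0 0; -0.003 0.007 0.33 0 0 0; -0.003 0.007 0.35 0 0 0; -0.003 0.007 0.36 0 0 0; -0.003 0.007 0.365 0 0 0; -0.003 0.007 0.365 0 0 0; -0.003 0.007 0.365 0 0 0"

```text
time_s: 3.9
ee_pos: [629.6, -23.3, 92.1]
tool_rot: [0.0, 0.044, 0.999, -0.0]
force: [-0.4, -0.2, -0.4]
width: 85.5
finger_force: 0.0
```

Request:
drive_tool:
  steps: "0 0 0 0 0 0; 0 0 0 0 0 0; 0 0 0 0 0 0; 0 0 0 0 0 0; 0 0 0 0 0 0; 0 0 0 0 0 0; 0 0 0 0 0 0; 0 0 0 0 0 0; 0 0 0 0 0 0; 0 0 0 0 0 0"
  jaw: 0.4
  newtons: 20

```text
time_s: 5.15
ee_pos: [629.6, -23.3, 91.9]
tool_rot: [0.0, 0.044, 0.999, -0.0]
force: [-0.6, 0.6, 5.3]
width: 47.1
finger_force: 22.3
```

```bash
python3 go.py 628.5,-24,230,84.9; python3 - <<'E'
from h import *
print(observe()); p,d=capture("scene");cv2.imwrite("pics/s1.png",cv2.resize(p[170:310,220:360,::-1],None,fx=4,fy=4))
E
```

```text
t 5.15 at [629.6 -23.3  91.9] yaw 84.94 w 47.1 q [-0.11  0.65  1.54 -0.    0.95 -1.59]
628.5,-24,230,84.9 -> [ 0.003 -0.003 -0.46  -0.     0.     0.   ]
{'time_s': 5.15, 'qpos': array([-1.10862335e-01,  6.54093623e-01,  1.53999578e+00, -4.77470339e-05,
        9.47286950e-01, -1.59324240e+00]), 'qd': array([-6.88786001e-04, -6.26431609e-06,  5.83586127e-04,  5.10569748e-04,
       -7.62066988e-04,  4.81592228e-04]), 'joint_torque': array([ 8.39476380e-02, -6.03369284e+01, -2.42016989e+01, -8.44174385e-03,
       -2.12787227e-01,  5.87698538e-03]), 'ee_pos': array([629.55599529, -23.30450151,  91.92516868]), 'tool_rot': array([ 1.06618995e-04,  4.41798069e-02,  9.99023590e-01, -2.65431335e-05]), 'force': array([-0.63897837,  0.62600365,  5.26809615]), 'ft_torque': array([0.04658947, 0.17122688, 0.02933924]), 'finger_force': 22.26853006373858, 'width': 47.076197786671685}
```

```bash
python3 go.py 629.6,-23.3,180,84.9 468.8,-341.7,180,87.3 468.8,-341.7,98,87.3
```

```text
t 5.2 at [629.6 -23.3  92. ] yaw 84.93 w 47.1 q [-0.11  0.65  1.54  0.    0.95 -1.59]
629.6,-23.3,180,84.9 -> [-0.     0.    -0.293  0.     0.     0.   ]
468.8,-341.7,180,87.3 -> [ 0.44  -1.104 -0.294  0.     0.    -0.026]
468.8,-341.7,98,87.3 -> [ 0.44  -1.104 -0.02   0.     0.    -0.026]
```

Request:
drive_tool:
  steps: "0 0 -0.04 0 0 0; 0 0 -0.15 0 0 0; 0 0 -0.29 0 0 0; 0.05 -0.12 -0.3 0 0 -0.01; 0.1 -0.26 -0.3 0 0 -0.026; 0.16 -0.4 -0.3 0 0 -0.026; 0.22 -0.54 -0.3 0 0 -0.026; 0.28 -0.68 -0.3 0 0 -0.026; 0.33 -0.82 -0.3 0 0 -0.026; 0.36 -0.9 -0.3 0 0 -0.026"

```text
time_s: 6.45
ee_pos: [496.9, -284.3, 182.1]
tool_rot: [-0.0, 0.024, 1.0, -0.0]
force: [-0.9, -0.5, -1.0]
width: 47.1
finger_force: 21.6
```

```bash
python3 go.py 468.8,-341.7,100,87.3 468.8,-341.7,12,87.3 468.8,-341.7,9,87.3 468.8,-341.7,7,87.3
```

```text
t 6.45 at [ 496.9 -284.3  182.1] yaw 87.2 w 47.1 q [-0.6   0.45  1.64 -0.    1.05 -2.12]
468.8,-341.7,100,87.3 -> [ 0.084 -0.196  0.274 -0.    -0.    -0.001]
468.8,-341.7,12,87.3 -> [ 0.084 -0.196  0.567 -0.    -0.    -0.001]
468.8,-341.7,9,87.3 -> [ 0.084 -0.196  0.577 -0.    -0.    -0.001]
468.8,-341.7,7,87.3 -> [ 0.084 -0.196  0.584 -0.    -0.    -0.001]
```

Request:
drive_tool:
  steps: "0.03 -0.08 0.03 0 0 0; 0.06 -0.15 0.08 0 0 0; 0.084 -0.196 0.17 0 0 0; 0.084 -0.196 0.29 0 0 0; 0.084 -0.196 0.4 0 0 0; 0.084 -0.196 0.48 0 0 0; 0.084 -0.196 0.53 0 0 0; 0.084 -0.196 0.555 0 0 0; 0.084 -0.196 0.56 0 0 0; 0.084 -0.196 0.56 0 0 0"

```text
time_s: 7.7
ee_pos: [470.4, -340.5, 14.5]
tool_rot: [0.0, 0.024, 1.0, -0.0]
force: [0.1, -0.7, -2.0]
width: 46.7
finger_force: 21.6
```

```bash
python3 go.py 468.8,-341.7,7,87.3; python3 - <<'E'
from h import *
s=observe();print(s["force"])
c={n:capture(n) for n in("top","wrist","scene")}
for n in c: np.savez(n+"2.npz",p=c[n][0],d=c[n][1],**s)
a=cv2.resize(c["top"][0][145:255,400:500],None,fx=3.6,fy=3.6);b=cv2.resize(c["wrist"][0],None,fx=.66,fy=.66)
h=min(a.shape[0],b.shape[0]);i=np.hstack([a[:h],b[:h]]);cv2.imwrite("pics/t2.png",i[:,:,::-1]);print(i.shape)
E
```

```text
t 7.7 at [ 470.4 -340.5   14.5] yaw 87.27 w 46.7 q [-0.71  0.7   1.7   0.    0.74 -2.23]
468.8,-341.7,7,87.3 -> [ 0.005 -0.004  0.025 -0.     0.001 -0.   ]
[ 0.06688743 -0.70045339 -1.99343033]
(264, 782, 3)
```

View pics/t2.png

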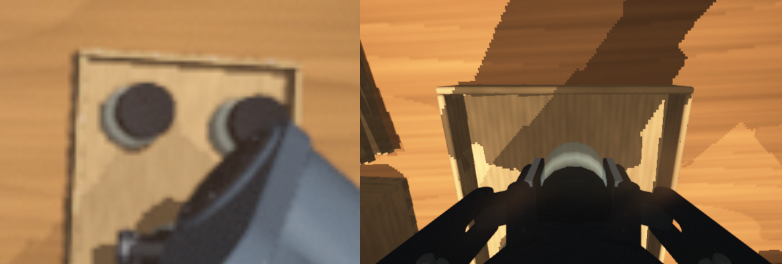

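The picture shows the jar upright between the fingers, inside the free end of the tray and clear of the walls. Next I lower it gently.

Request:
drive_tool:
  steps: "0 0 0.004 0 0 0; 0 0 0.008 0 0 0; 0 0 0.011 0 0 0; 0 0 0.014 0 0 0; 0 0 0.017 0 0 0; 0 0 0.019 0 0 0; 0 0 0.021 0 0 0; 0 0 0.022 0 0 0; 0 0 0.022 0 0 0; 0 0 0.022 0 0 0"

```text
time_s: 9.1
ee_pos: [470.1, -340.3, 7.2]
tool_rot: [0.0, 0.024, 1.0, -0.0]
force: [-0.1, 0.0, -1.5]
width: 47.1
finger_force: 21.6
```

```bash
python3 go.py 470.4,-340.5,7,87.3;python3 -c "
from h import *;print(observe()['force'])"
```

```text
t 9.1 at [ 470.1 -340.3    7.2] yaw 87.27 w 47.1 q [-0.71  0.71  1.7  -0.    0.72 -2.23]
470.4,-340.5,7,87.3 -> [-0.001 -0.001  0.001 -0.     0.    -0.   ]
[-0.06276006  0.02909327 -1.48342244]
```

Request:
drive_tool:
  steps: "0 0 0.001 0 0 0; 0 0 0.001 0 0 0; 0 0 0.002 0 0 0; 0 0 0.002 0 0 0; 0 0 0.003 0 0 0; 0 0 0.003 0 0 0; 0 0 0.003 0 0 0; 0 0 0.003 0 0 0; 0 0 0.003 0 0 0; 0 0 0.003 0 0 0"

```text
time_s: 10.35
ee_pos: [470.1, -340.3, 6.9]
tool_rot: [0.0, 0.024, 1.0, -0.0]
force: [-1.9, 2.5, 8.4]
width: 47.1
finger_force: 22.7
```

Request:
drive_tool:
  steps: "0 0 0 0 0 0; 0 0 0 0 0 0; 0 0 0 0 0 0; 0 0 0 0 0 0; 0 0 0 0 0 0; 0 0 -0.03 0 0 0; 0 0 -0.1 0 0 0; 0 0 -0.22 0 0 0; 0 0 -0.38 0 0 0; 0 0 -0.55 0 0 0"
  jaw: 1

```text
time_s: 11.6
ee_pos: [469.8, -340.0, 173.3]
tool_rot: [-0.0, 0.024, 1.0, 0.0]
force: [-0.7, -0.4, -0.2]
width: 85.4
finger_force: 0.0
```

```bash
python3 go.py 435.3,203.5,200,-0.5 435.3,203.5,200,179.5 300,-60,200,-0.5; python3 - <<'E'
from h import *
s=observe();print(s["force"]);p,d=capture("top");K,T=cam("top");W=points(K,T,d);Z=W[...,2];V=p.max(-1)
for c in comps((V<100)&(Z>35)&(Z<90),(415,160,490,245),20)[:4]: print(cv2.minEnclosingCircle(cast(K,T,c[:,0],61)[:,:2].astype(np.float32)))
print(W[212,440:456:3])
E
```

```text
t 11.6 at [ 469.8 -340.   173.3] yaw 87.27 w 85.4 q [-0.71  0.47  1.63  0.    1.04 -2.23]
435.3,203.5,200,-0.5 -> [ 0.201  1.804 -0.089  0.    -0.     0.975]
435.3,203.5,200,179.5 -> [ 0.201  1.804 -0.089  0.     0.    -1.025]
300,-60,200,-0.5 -> [ 0.61   0.905 -0.089  0.    -0.     0.975]
[-0.72262041 -0.3888131  -0.18444016]
((568.1104736328125, -390.22137451171875), 22.917251586914062)
((576.0398559570312, -307.0943908691406), 21.75872230529785)
((460.4557189941406, -335.1946105957031), 19.930580139160156)
[[ 479.47248475 -315.69293539   32.55958569]
 [ 479.06092757 -318.87443378   49.4151556 ]
 [ 472.79730929 -268.14805776  243.21650745]
 [ 472.10136097 -267.07466602  267.63653182]
 [ 471.69018973 -268.40825088  283.3090302 ]
 [ 471.52144714 -271.90461831  291.60678586]]
```

Request:
drive_tool:
  steps: "0 0.08 -0.06 0 0 0.08; 0.02 0.2 -0.09 0 0 0.19; 0.04 0.33 -0.09 0 0 0.3; 0.055 0.46 -0.09 0 0 0.41; 0.07 0.59 -0.09 0 0 0.52; 0.08 0.72 -0.09 0 0 0.63; 0.095 0.85 -0.09 0 0 0.74; 0.11 0.98 -0.09 0 0 0.85; 0.11 1 -0.09 0 0 0.96; 0.11 1 -0.09 0 0 0.975"

```text
time_s: 12.9
ee_pos: [451.4, -38.6, 198.7]
tool_rot: [0.0, 0.71, 0.705, 0.0]
force: [0.9, -0.2, -0.8]
width: 85.6
finger_force: 0.0
```

```bash
python3 go.py 435.3,203.5,200,-0.5 435.3,203.5,130,-0.5 435.3,203.5,10,-0.5
```

```text
t 12.9 at [451.4 -38.6 198.7] yaw -0.41 w 85.6 q [-0.19  0.22  1.93 -0.    1.   -0.18]
435.3,203.5,200,-0.5 -> [ 0.807 -0.06  -0.005  0.     0.     0.001]
435.3,203.5,130,-0.5 -> [ 0.807 -0.06   0.229  0.     0.     0.001]
435.3,203.5,10,-0.5 -> [ 0.807 -0.06   0.629  0.     0.     0.001]
```

Request:
drive_tool:
  steps: "0.08 -0.006 0 0 0 0; 0.22 -0.017 0 0 0 0; 0.37 -0.028 0 0 0 0; 0.52 -0.04 0 0 0 0; 0.65 -0.05 0.02 0 0 0; 0.75 -0.057 0.08 0 0 0; 0.807 -0.06 0.15 0 0 0; 0.807 -0.06 0.22 0 0 0; 0.807 -0.06 0.23 0 0 0; 0.807 -0.06 0.23 0 0 0"

```text
time_s: 14.15
ee_pos: [435.8, 202.8, 129.8]
tool_rot: [0.0, 0.71, 0.704, 0.0]
force: [-0.2, -0.6, 0.7]
width: 85.4
finger_force: 0.0
```

```bash
python3 go.py 435.3,203.5,130,-0.5 435.3,203.5,10,-0.5;python3 - <<'E'
from h import *
s=observe();p,d=capture("wrist");np.savez("w3.npz",p=p,d=d,**s);cv2.imwrite("pics/w3.png",p[:,:,::-1])
K,T=cam("wrist",s);W=points(K,T,d);q=W.reshape(-1,3)
m=(abs(q[:,0]-435)<30)&(abs(q[:,1]-204)<40)&(q[:,2]>20)&(q[:,2]<60);q=q[m]
for a,b in((20,50),(50,60)):
    e=q[(q[:,2]>a)&(q[:,2]<b)]
    if len(e)>5: print(len(e),e.min(0),e.max(0),cv2.minAreaRect(e[:,:2].astype(np.float32)))
E
```

```text
t 14.15 at [435.8 202.8 129.8] yaw -0.44 w 85.4 q [ 0.34  0.37  1.92 -0.    0.85  0.35]
435.3,203.5,130,-0.5 -> [ 0.002 -0.002 -0.001  0.    -0.     0.001]
435.3,203.5,10,-0.5 -> [ 0.002 -0.002  0.399  0.    -0.     0.001]
203 [422.28359934 222.78164464  20.17669492] [447.95484735 226.33101597  49.90487148] ((435.08685302734375, 224.59608459472656), (25.676860809326172, 3.09212589263916), 1.1993175745010376)
701 [422.22299899 180.29774421  50.00302069] [449.09802255 226.26448447  59.99789547] ((435.8250427246094, 203.1461639404297), (25.937166213989258, 45.87718963623047), 2.3554396629333496)
```

View pics/w3.png

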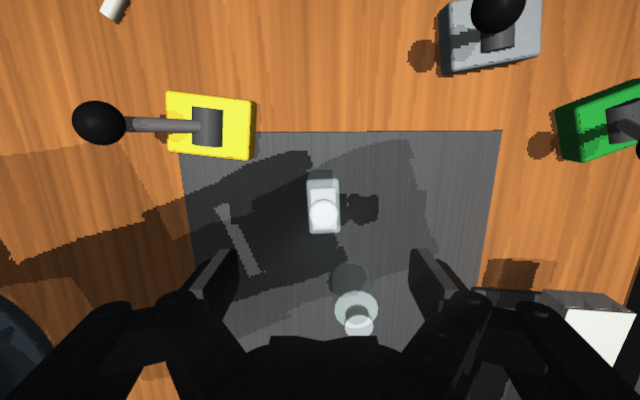

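The wrist view shows the flat bottle at (323,206), centred between the fingers and nearly square to them, with the round bottle at (356,312) and the grey switch at the top right.

Request:
drive_tool:
  steps: "0.002 -0.001 0.05 0 0 -0.018; 0.002 -0.001 0.13 0 0 -0.018; 0.002 -0.001 0.22 0 0 -0.018; 0.002 -0.001 0.29 0 0 -0.018; 0.002 -0.001 0.34 0 0 -0.018; 0.002 -0.001 0.375 0 0 -0.018; 0.002 -0.001 0.395 0 0 -0.018; 0.002 -0.001 0.4 0 0 -0.018; 0.002 -0.001 0.4 0 0 -0.018; 0.002 -0.001 0.4 0 0 -0.018"
  jaw: 0.8

```text
time_s: 15.45
ee_pos: [435.3, 203.9, 9.7]
tool_rot: [0.0, 0.7, 0.714, 0.0]
force: [-0.0, 0.2, 1.1]
width: 68.8
finger_force: 0.0
```

Request:
drive_tool:
  steps: "0 0 0 0 0 0; 0 0 0 0 0 0; 0 0 0 0 0 0; 0 0 0 0 0 0; 0 0 0 0 0 0; 0 0 0 0 0 0; 0 0 0 0 0 0; 0 0 0 0 0 0; 0 0 0 0 0 0; 0 0 0 0 0 0"
  jaw: 0.15
  newtons: 20

```text
time_s: 16.7
ee_pos: [435.2, 203.9, 9.4]
tool_rot: [0.0, 0.7, 0.714, 0.0]
force: [-0.1, -0.6, 4.7]
width: 25.5
finger_force: 24.3
```

```bash
python3 - <<'E'
import numpy as np
c=np.array([629.8,-5.5]);t=np.radians(-5.1);x=np.array([np.cos(t),np.sin(t)]);y=np.array([-np.sin(t),np.cos(t)])
for v in(70,-70,75,-75): print(v,(c+v*y).round(1))
E
python3 go.py 435.5,203.3,185,-0.5 635.5,64.2,190,-5.1 635.5,64.2,101,-5.1
python3 - <<'E'
from h import *
f=np.load("w3.npz");K,T=cam("wrist",f);q=points(K,T,f["d"]).reshape(-1,3)
m=(np.hypot(q[:,0]-464,q[:,1]-111)<32)&(q[:,2]>35)&(q[:,2]<82);e=q[m];print(len(e),cv2.minEnclosingCircle(e[:,:2].astype(np.float32)),e.min(0),e.max(0))
print(observe()["force"])
E
```

```text
70 [636.   64.2]
-70 [623.6 -75.2]
75 [636.5  69.2]
-75 [623.1 -80.2]
t 16.7 at [435.2 203.9   9.4] yaw 1.14 w 25.5 q [0.34 0.59 1.97 0.   0.58 0.32]
435.5,203.3,185,-0.5 -> [-0.002  0.001 -0.585  0.    -0.     0.018]
635.5,64.2,190,-5.1 -> [-0.479  0.658 -0.602  0.    -0.     0.069]
635.5,64.2,101,-5.1 -> [-0.479  0.658 -0.305  0.    -0.     0.069]
2043 ((463.8455505371094, 107.40896606445312), 19.920238494873047) [444.12375619  91.07164435  35.01535634] [483.6251545  126.8654456   78.74397813]
[-0.10734355 -0.60827792  4.68195216]
```

Request:
drive_tool:
  steps: "0 0 -0.04 0 0 0; 0 0 -0.14 0 0 0; 0 0 -0.28 0 0 0; 0 0 -0.42 0 0 0; -0.05 0.07 -0.49 0 0 0.02; -0.13 0.18 -0.5 0 0 0.05; -0.23 0.32 -0.5 0 0 0.069; -0.33 0.46 -0.5 0 0 0.069; -0.42 0.58 -0.5 0 0 0.069; -0.479 0.658 -0.5 0 0 0.069"

```text
time_s: 17.95
ee_pos: [636.4, 62.6, 159.6]
tool_rot: [0.0, 0.738, 0.675, -0.0]
force: [-0.3, 1.3, 0.2]
width: 25.4
finger_force: 23.6
```

```bash
python3 go.py 635.7,64.2,110,-5.1 635.7,64.2,101,-5.1; python3 - <<'E'
from h import *
s=observe();p,d=capture("wrist");np.savez("w4.npz",p=p,d=d,**s);cv2.imwrite("pics/w4.png",p[:,:,::-1])
K,T=cam("wrist",s);W=points(K,T,d);hsv=cv2.cvtColor(p,cv2.COLOR_RGB2HSV)
m=(hsv[...,2]>150)&(hsv[...,1]<60)&(abs(W[...,2]-90)<12)&(abs(W[...,0]-630)<60);e=W[m]
print(m.sum(),e.mean(0),np.percentile(e[:,2],[5,50,95]))
for c in comps(m,(0,0,640,400),80)[:4]: print(cv2.boundingRect(c),cv2.minAreaRect(cast(K,T,c[:,0],90)[:,:2].astype(np.float32)))
E
```

```text
t 17.95 at [636.4  62.6 159.6] yaw -5.12 w 25.4 q [ 0.03  0.59  1.47 -0.    1.09  0.11]
635.7,64.2,110,-5.1 -> [ 0.005 -0.003  0.165  0.     0.    -0.   ]
635.7,64.2,101,-5.1 -> [ 0.005 -0.003  0.195  0.     0.    -0.   ]
4502 [644.02081937 105.61118394  90.88722589] [89.77619124 90.89984229 91.94739957]
(287, 117, 73, 99) ((639.0702514648438, 94.26409912109375), (73.48079681396484, 52.196502685546875), 84.9098892211914)
(305, 189, 14, 16) ((628.4985961914062, 73.65583038330078), (9.68275260925293, 11.997475624084473), 3.753396987915039)
```

View pics/w4.png

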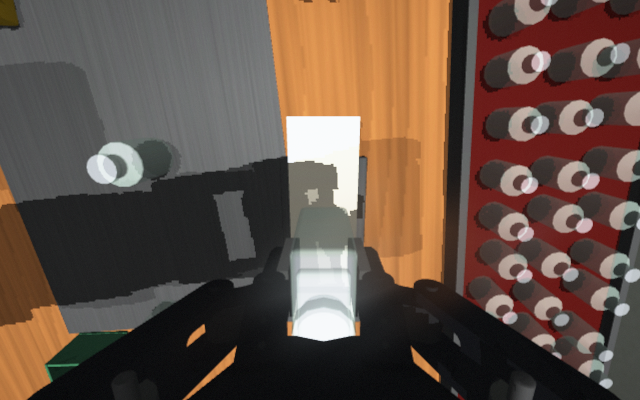

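The wrist view shows the bottle held at the bottom centre, square over the bar, whose left end is at (287–360, 117). The bar's measured line agrees with the plan.

Request:
drive_tool:
  steps: "0.005 0 0.02 0 0 0; 0.005 0 0.06 0 0 0; 0.005 0 0.1 0 0 0; 0.005 0 0.135 0 0 0; 0.005 0 0.16 0 0 0; 0.005 0 0.175 0 0 0; 0.005 0 0.185 0 0 0; 0.005 0 0.19 0 0 0; 0.005 0 0.193 0 0 0; 0.005 0 0.193 0 0 0"

```text
time_s: 19.25
ee_pos: [635.5, 65.6, 101.5]
tool_rot: [0.0, 0.738, 0.675, 0.0]
force: [-0.5, -0.5, -0.9]
width: 26.0
finger_force: 23.5
```

```bash
python3 go.py 636.2,64.2,99.5,-5.1;python3 -c "
from h import *;print(observe()['force'])"
```

```text
t 19.25 at [635.5  65.6 101.5] yaw -5.06 w 26.0 q [ 0.03  0.66  1.51 -0.    0.98  0.12]
636.2,64.2,99.5,-5.1 -> [-0.004  0.003  0.007  0.    -0.     0.   ]
[-0.5423383  -0.51586183 -0.89179263]
```

Request:
drive_tool:
  steps: "0 0 0.001 0 0 0; 0 0 0.002 0 0 0; 0 0 0.003 0 0 0; 0 0 0.004 0 0 0; 0 0 0.005 0 0 0; 0 0 0.006 0 0 0; 0 0 0.006 0 0 0; 0 0 0.006 0 0 0; 0 0 0.006 0 0 0; 0 0 0.006 0 0 0"

```text
time_s: 20.5
ee_pos: [635.5, 65.6, 99.6]
tool_rot: [-0.0, 0.738, 0.675, -0.0]
force: [0.2, -0.1, -0.9]
width: 25.9
finger_force: 23.5
```

Request:
drive_tool:
  steps: "0 0 0.001 0 0 0; 0 0 0.001 0 0 0; 0 0 0.002 0 0 0; 0 0 0.002 0 0 0; 0 0 0.002 0 0 0; 0 0 0.002 0 0 0; 0 0 0.002 0 0 0; 0 0 0.002 0 0 0; 0 0 0.002 0 0 0; 0 0 0.002 0 0 0"

```text
time_s: 21.75
ee_pos: [635.5, 65.6, 99.5]
tool_rot: [0.0, 0.738, 0.675, 0.0]
force: [-2.1, 0.5, 5.1]
width: 25.9
finger_force: 24.4
```

Request:
drive_tool:
  steps: "0 0 0 0 0 0; 0 0 0 0 0 0; 0 0 0 0 0 0; 0 0 0 0 0 0; 0 0 0 0 0 0; 0 0 -0.03 0 0 0; 0 0 -0.1 0 0 0; 0 0 -0.2 0 0 0; 0 0 -0.28 0 0 0; 0 0 -0.35 0 0 0"
  jaw: 1

```text
time_s: 23.0
ee_pos: [635.6, 65.6, 205.8]
tool_rot: [0.0, 0.738, 0.675, 0.0]
force: [-0.2, 0.1, -0.5]
width: 85.2
finger_force: 0.0
```

```bash
python3 go.py 464,109.8,200,-5.1 464,109.8,115,-5.1 464,109.8,12,-5.1
```

```text
t 23.0 at [635.6  65.6 205.8] yaw -5.07 w 85.2 q [ 0.03  0.54  1.43 -0.    1.17  0.12]
464,109.8,200,-5.1 -> [ 0.096 -0.583  0.019  0.001 -0.     0.   ]
464,109.8,115,-5.1 -> [ 0.096 -0.583  0.302  0.001 -0.     0.   ]
464,109.8,12,-5.1 -> [ 0.096 -0.584  0.645  0.001 -0.     0.   ]
```

Request:
drive_tool:
  steps: "0.01 -0.06 0 0 0 0; 0.03 -0.16 0 0 0 0; 0.05 -0.29 0 0 0 0; 0.07 -0.42 0.02 0 0 0; 0.09 -0.53 0.06 0 0 0; 0.096 -0.583 0.12 0 0 0; 0.096 -0.583 0.19 0 0 0; 0.096 -0.583 0.24 0 0 0; 0.096 -0.583 0.25 0 0 0; 0.096 -0.583 0.25 0 0 0"

```text
time_s: 24.25
ee_pos: [464.2, 109.7, 129.3]
tool_rot: [0.0, 0.738, 0.675, 0.0]
force: [-0.2, -0.3, -0.2]
width: 85.1
finger_force: 0.0
```

```bash
cat > m5.py <<'E'
from h import *
s=observe();p,d=capture("wrist");K,T=cam("wrist",s);q=points(K,T,d).reshape(-1,3)
m=(np.hypot(q[:,0]-464,q[:,1]-110)<28)&(q[:,2]>15)&(q[:,2]<80);e=q[m]
for a,b in((15,50),(50,60),(65,80)):
    g=e[(e[:,2]>a)&(e[:,2]<b)]
    if len(g)>5: print(len(g),g.min(0).round(1),g.max(0).round(1),cv2.minEnclosingCircle(g[:,:2].astype(np.float32)))
p,d=capture("scene");K,T=cam("scene");W=points(K,T,d);q=W.reshape(-1,3)
m=(np.hypot(q[:,0]-636,q[:,1]-65)<45)&(q[:,2]>105)&(q[:,2]<175);e=q[m];print("flat",len(e),e.min(0),e.max(0))
g=e[(e[:,2]>138)&(e[:,2]<152)];print(cv2.minAreaRect(g[:,:2].astype(np.float32)))
cv2.imwrite("pics/s5.png",cv2.resize(p[160:330,210:410,::-1],None,fx=3.5,fy=3.5,interpolation=cv2.INTER_CUBIC))
E
python3 m5.py; python3 go.py 464,109.8,12,-5.1
```

```text
359 [444.8 109.2  15. ] [483.7 126.8  49.8] ((464.22406005859375, 110.72247314453125), 19.524658203125)
950 [444.2  89.   50.1] [483.7 126.6  60. ] ((463.7646789550781, 106.89530944824219), 20.02293586730957)
847 [452.5  94.8  69.5] [475.6 118.7  79. ] ((463.8566589355469, 106.85948944091797), 12.086695671081543)
flat 382 [623.83986708  44.78614212 105.0492864 ] [650.5900872   91.38055629 168.43867745]
((635.9487915039062, 68.26342010498047), (45.11069869995117, 24.86539077758789), 86.64468383789062)
t 24.35 at [464.2 109.7 129.5] yaw -5.07 w 85.3 q [ 0.13  0.36  1.93 -0.    0.85  0.22]
464,109.8,12,-5.1 -> [ 0.    -0.001  0.392  0.001 -0.     0.   ]
```

View pics/s5.png

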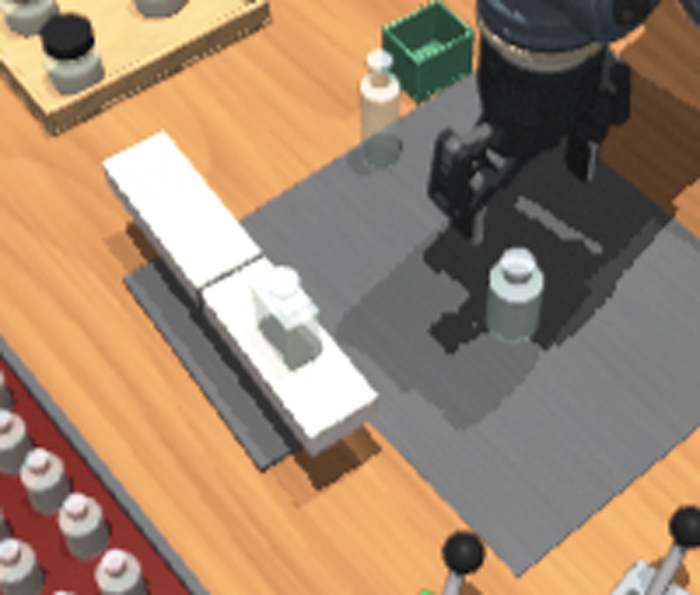

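The scene crop shows the flat bottle upright in the middle of the bar's left half, square to it. The round bottle is untouched under the gripper.

Request:
drive_tool:
  steps: "-0.009 -0.001 0.05 0 0 0; -0.009 -0.001 0.13 0 0 0; -0.009 -0.001 0.22 0 0 0; -0.009 -0.001 0.29 0 0 0; -0.009 -0.001 0.34 0 0 0; -0.009 -0.001 0.375 0 0 0; -0.009 -0.001 0.39 0 0 0; -0.009 -0.001 0.395 0 0 0; -0.009 -0.001 0.395 0 0 0; -0.009 -0.001 0.395 0 0 0"

```text
time_s: 25.6
ee_pos: [463.5, 107.1, 10.9]
tool_rot: [0.0, 0.738, 0.675, 0.0]
force: [-0.4, -0.3, 0.5]
width: 85.6
finger_force: 0.0
```

Request:
drive_tool:
  steps: "0 0 0 0 0 0; 0 0 0 0 0 0; 0 0 0 0 0 0; 0 0 0 0 0 0; 0 0 0 0 0 0; 0 0 0 0 0 0; 0 0 0 0 0 0; 0 0 0 0 0 0; 0 0 0 0 0 0; 0 0 0 0 0 0"
  jaw: 0.3
  newtons: 20

```text
time_s: 26.85
ee_pos: [463.3, 107.1, 10.6]
tool_rot: [0.0, 0.738, 0.675, 0.0]
force: [-1.6, 0.1, 5.7]
width: 39.4
finger_force: 22.1
```

```bash
python3 go.py 464,107,165,-5.1 623.6,-76.2,165,-5.1 623.6,-76.2,103,-5.1
```

```text
t 26.85 at [463.3 107.1  10.6] yaw -5.07 w 39.4 q [ 0.13  0.59  1.98 -0.    0.58  0.22]
464,107,165,-5.1 -> [-0.     0.002 -0.515  0.    -0.     0.   ]
623.6,-76.2,165,-5.1 -> [-0.561  0.586 -0.515  0.    -0.     0.   ]
623.6,-76.2,103,-5.1 -> [-0.561  0.586 -0.308  0.    -0.     0.   ]
```

Request:
drive_tool:
  steps: "0 0 -0.04 0 0 0; 0 0 -0.14 0 0 0; 0 0 -0.28 0 0 0; 0 0 -0.42 0 0 0; -0.06 0.06 -0.5 0 0 0; -0.17 0.17 -0.515 0 0 0; -0.29 0.3 -0.515 0 0 0; -0.41 0.43 -0.515 0 0 0; -0.51 0.53 -0.515 0 0 0; -0.561 0.586 -0.515 0 0 0"

```text
time_s: 28.1
ee_pos: [624.3, -77.9, 165.3]
tool_rot: [0.0, 0.738, 0.675, 0.0]
force: [-0.2, -0.1, -1.0]
width: 39.3
finger_force: 21.6
```

```bash
python3 go.py 623.6,-76.2,102.5,-5.1
```

```text
t 28.1 at [624.3 -77.9 165.3] yaw -5.15 w 39.3 q [-0.2   0.56  1.5  -0.    1.08 -0.11]
623.6,-76.2,102.5,-5.1 -> [ 0.005 -0.003  0.209  0.     0.    -0.001]
```

Request:
drive_tool:
  steps: "0 0 0.02 0 0 0; 0 0 0.06 0 0 0; 0 0 0.11 0 0 0; 0 0 0.15 0 0 0; 0 0 0.178 0 0 0; 0 0 0.194 0 0 0; 0 0 0.203 0 0 0; 0 0 0.208 0 0 0; 0 0 0.211 0 0 0; 0 0 0.211 0 0 0"

```text
time_s: 29.35
ee_pos: [623.6, -76.1, 101.8]
tool_rot: [0.0, 0.738, 0.675, 0.0]
force: [0.3, -0.1, -1.0]
width: 39.1
finger_force: 21.6
```

```bash
python3 go.py 623.4,-77,100.7,-5.1; python3 - <<'E'
from h import *
s=observe();p,d=capture("scene");K,T=cam("scene");q=points(K,T,d).reshape(-1,3)
hs=p.reshape(-1,3)
m=(abs(q[:,0]-623)<60)&(abs(q[:,1]+110)<60)&(abs(q[:,2]-90)<6)&(hs.min(1)>150);e=q[m];print(len(e),e.mean(0),cv2.minAreaRect(e[:,:2].astype(np.float32)))
E
```

```text
t 29.35 at [623.6 -76.1 101.8] yaw -5.07 w 39.1 q [-0.2   0.64  1.54 -0.    0.96 -0.11]
623.4,-77,100.7,-5.1 -> [-0.003 -0.     0.004  0.     0.     0.   ]
12 [ 641.47226933 -103.4166451    91.9560199 ] ((642.1520385742188, -104.76773834228516), (83.28068542480469, 7.511281490325928), 79.04235076904297)
```

Request:
drive_tool:
  steps: "0 0 0.001 0 0 0; 0 0 0.001 0 0 0; 0 0 0.002 0 0 0; 0 0 0.002 0 0 0; 0 0 0.003 0 0 0; 0 0 0.003 0 0 0; 0 0 0.004 0 0 0; 0 0 0.004 0 0 0; 0 0 0.004 0 0 0; 0 0 0.004 0 0 0"

```text
time_s: 30.65
ee_pos: [623.5, -76.1, 100.7]
tool_rot: [0.0, 0.738, 0.675, 0.0]
force: [-1.5, 0.1, 2.8]
width: 39.0
finger_force: 21.9
```

Request:
drive_tool:
  steps: "0 0 0 0 0 0; 0 0 0 0 0 0; 0 0 0 0 0 0; 0 0 0 0 0 0; 0 0 0 0 0 0; 0 0 -0.03 0 0 0; 0 0 -0.1 0 0 0; 0 0 -0.2 0 0 0; 0 0 -0.28 0 0 0; 0 0 -0.35 0 0 0"
  jaw: 1

```text
time_s: 31.9
ee_pos: [623.6, -76.1, 207.3]
tool_rot: [0.0, 0.738, 0.675, 0.0]
force: [0.1, 0.6, 0.5]
width: 85.6
finger_force: 0.0
```

```bash
python3 go.py 490,324,200,99.5 490,324,200,9.5 400,100,205,9.5; python3 - <<'E'
from h import *
p,d=capture("scene");cv2.imwrite("pics/s6.png",cv2.resize(p[130:370,190:430,::-1],None,fx=2.4,fy=2.4,interpolation=cv2.INTER_CUBIC))
E
```

```text
t 31.9 at [623.6 -76.1 207.3] yaw -5.06 w 85.6 q [-0.2   0.52  1.46  0.    1.16 -0.11]
490,324,200,99.5 -> [ 1.289e+00 -5.610e-01  2.300e-02  0.000e+00  1.000e-03 -1.162e+00]
490,324,200,9.5 -> [ 1.289e+00 -5.610e-01  2.300e-02  1.000e-03  0.000e+00 -1.620e-01]
400,100,205,9.5 -> [ 0.519 -0.794  0.007  0.001  0.    -0.162]
```

View pics/s6.png

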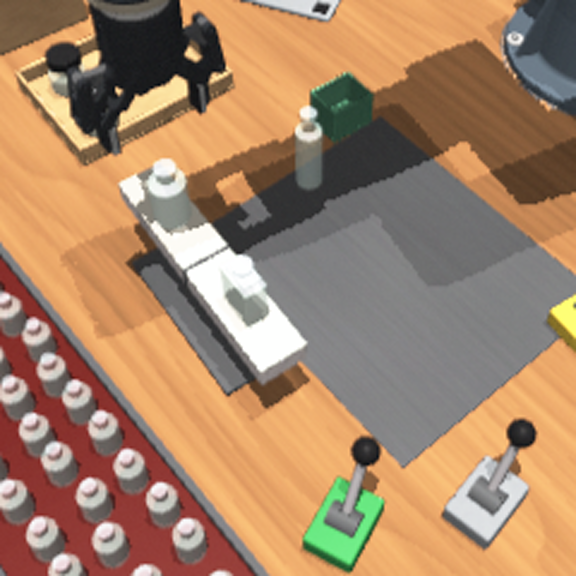

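Both bottles stand upright with their whole base on the bar, on the correct halves, and the slim bottle and the tray jars are undisturbed. The grey lever is still off, so next I shut the fingers and go behind its ball.

Request:
drive_tool:
  steps: "0.05 -0.04 0 0 0 -0.1; 0.15 -0.12 0 0 0 -0.21; 0.28 -0.22 0 0 0 -0.32; 0.41 -0.32 0 0 0 -0.43; 0.54 -0.42 0 0 0 -0.54; 0.67 -0.5 0 0 0 -0.65; 0.8 -0.5 0 0 0 -0.76; 0.9 -0.5 0 0 0 -0.87; 0.95 -0.5 0 0 0 -0.95; 0.95 -0.5 0 0 0 -0.95"
  jaw: 0

```text
time_s: 33.2
ee_pos: [499.1, 221.7, 205.4]
tool_rot: [0.0, 0.083, 0.997, 0.0]
force: [-0.3, -0.2, 0.8]
width: 0.1
finger_force: 0.0
```

```bash
python3 go.py 479,322.1,200,99.5 479,322.1,84,99.5; python3 - <<'E'
from h import *
p,d=capture("top");K,T=cam("top");W=points(K,T,d);Z=W[...,2];V=p.max(-1);np.savez("top7.npz",p=p,d=d)
for c in comps((V<75),(186,165,222,200),10)[:2]:
    (a,b),r=cv2.minEnclosingCircle(c[:,0]);print("ball",a,b,r,cast(K,T,[[a,b]],92),V[186:192,194:203].tolist())
for c in comps((V<100)&(Z>35)&(Z<90),(415,160,490,245),20)[:4]: print("jar",cv2.minEnclosingCircle(cast(K,T,c[:,0],61)[:,:2].astype(np.float32)))
for c in comps((Z>70)&(Z<130),(337,212,369,242),15)[:1]: print("slim",cv2.minAreaRect(cast(K,T,c[:,0],85)[:,:2].astype(np.float32)))
E
```

```text
t 33.2 at [499.1 221.7 205.4] yaw 80.46 w 0.1 q [ 0.33  0.37  1.69  0.    1.08 -1.07]
479,322.1,200,99.5 -> [ 0.122  0.319  0.018  0.     0.    -0.212]
479,322.1,84,99.5 -> [ 0.122  0.319  0.405  0.     0.    -0.212]
ball 215.0 182.0 18.027854919433594 [[545.63333755 286.62718934  92.        ]] [[143, 142, 140, 141, 141, 140, 137, 136, 134], [139, 139, 138, 136, 137, 136, 130, 133, 135], [137, 137, 135, 134, 135, 132, 129, 132, 134], [133, 133, 134, 133, 132, 131, 122, 129, 135], [133, 133, 132, 131, 130, 129, 118, 127, 137], [132, 130, 130, 129, 127, 126, 121, 129, 136]]
jar ((568.1104736328125, -390.22137451171875), 22.917251586914062)
jar ((470.6410217285156, -336.3877868652344), 21.62513542175293)
jar ((576.0398559570312, -307.0943908691406), 21.75872230529785)
slim ((433.5673828125, -74.2472915649414), (28.506547927856445, 28.551685333251953), 0.7885642647743225)
```

Request:
drive_tool:
  steps: "0.04 0.1 0 0 0 -0.07; 0.09 0.22 0 0 0 -0.15; 0.122 0.319 0.02 0 0 -0.212; 0.122 0.319 0.1 0 0 -0.212; 0.122 0.319 0.2 0 0 -0.212; 0.122 0.319 0.3 0 0 -0.212; 0.122 0.319 0.37 0 0 -0.212; 0.122 0.319 0.4 0 0 -0.212; 0.122 0.319 0.405 0 0 -0.212; 0.122 0.319 0.405 0 0 -0.212"

```text
time_s: 34.5
ee_pos: [479.5, 321.5, 84.8]
tool_rot: [0.001, -0.083, 0.997, 0.0]
force: [-0.4, 1.2, 1.2]
width: -0.3
finger_force: 0.0
```

```bash
python3 - <<'E'
from h import *
# ball centre by wrist and scene depth/dark mask
for n in("wrist","scene"):
    s=observe();p,d=capture(n);K,T=cam(n,s);W=points(K,T,d);V=p.max(-1)
    m=(V<95)&(W[...,2]>78)&(W[...,2]<125)&(abs(W[...,0]-531)<25)&(abs(W[...,1]-331)<30);e=W[m]
    if len(e): print(n,len(e),e.mean(0).round(1),e.min(0).round(1),e.max(0).round(1))
E
python3 go.py 504.7,326.5,84,99.5 571.6,337.7,84,99.5 581.4,339.3,84,99.5
```

```text
wrist 220 [519.4 326.5  96.9] [517.1 323.7  87.3] [522.7 329.8 102.3]
scene 124 [533.7 332.1 101.6] [519.2 319.5  80.9] [543.8 343.3 110.7]
t 34.6 at [479.5 321.6  84.8] yaw 99.49 w -0.1 q [ 0.51  0.58  1.69 -0.    0.86 -1.23]
504.7,326.5,84,99.5 -> [-0.086  0.002  0.003  0.     0.001 -0.   ]
571.6,337.7,84,99.5 -> [-0.312  0.002  0.003  0.     0.001 -0.   ]
581.4,339.3,84,99.5 -> [-0.345  0.002  0.003  0.     0.001 -0.   ]
```

Request:
drive_tool:
  steps: "-0.03 0.002 0 0 0 0; -0.06 0.002 0 0 0 0; -0.075 0.002 0 0 0 0; -0.09 0.002 0 0 0 0; -0.11 0.002 0 0 0 0; -0.135 0.002 0 0 0 0; -0.16 0.002 0 0 0 0; -0.185 0.002 0 0 0 0; -0.21 0.002 0 0 0 0; -0.235 0.002 0 0 0 0"

```text
time_s: 35.85
ee_pos: [549.0, 333.8, 84.0]
tool_rot: [0.0, -0.083, 0.997, -0.0]
force: [-0.8, -0.5, 1.0]
width: 0.1
finger_force: 0.4
```

```bash
cat > sw.py <<'E'
from h import *
for n in("scene","top"):
    p,d=capture(n);K,T=cam(n);W=points(K,T,d);V=p.max(-1)
    u=np.array([np.cos(.166),np.sin(.166)]);r=(W[...,:2]-[567.7,337])
    a=r@u;b=r@np.array([-u[1],u[0]])
    m=(V<95)&(W[...,2]>84)&(W[...,2]<120)&(abs(b)<16)&(a>-55)&(a<58);e=W[m]
    if len(e): print(n,len(e),"along",np.percentile(a[m],[1,50,99]).round(1),"z",np.percentile(e[:,2],[1,50,99]).round(1))
E
python3 sw.py
```

```text
scene 187 along [-18.    3.9  16.7] z [ 96.1 111.7 118.6]
top 18 along [-30.    9.1  16.2] z [ 91.  108.1 114.5]
```

Request:
drive_tool:
  steps: "-0.015 0 0 0 0 0; -0.03 0 0 0 0 0; -0.045 0 0 0 0 0; -0.055 0 0 0 0 0; -0.065 0 0 0 0 0; -0.075 0 0 0 0 0; -0.082 0 0 0 0 0; -0.088 0 0 0 0 0; -0.092 0 0 0 0 0; -0.092 0 0 0 0 0"

```text
time_s: 37.2
ee_pos: [575.8, 338.3, 84.0]
tool_rot: [0.0, -0.083, 0.997, 0.0]
force: [0.2, -0.4, -1.2]
width: -0.3
finger_force: 0.1
```

```bash
python3 sw.py; python3 go.py 571.6,337.7,84,99.5
```

```text
scene 201 along [ 8.4 28.9 43.8] z [ 94.4 106.4 118.8]
top 21 along [-3.4  0.8 41.2] z [ 91.  102.6 119. ]
t 37.3 at [575.9 338.3  84.1] yaw 99.51 w 0.1 q [ 0.46  0.72  1.43 -0.    0.99 -1.28]
571.6,337.7,84,99.5 -> [0.014 0.    0.    0.    0.    0.   ]
```

Request:
drive_tool:
  steps: "-0.003 0 0 0 0 0; -0.006 0 0 0 0 0; -0.009 0 0 0 0 0; -0.011 0 0 0 0 0; -0.013 0 0 0 0 0; -0.015 0 0 0 0 0; -0.017 0 0 0 0 0; -0.017 0 0 0 0 0; -0.017 0 0 0 0 0; -0.017 0 0 0 0 0"

```text
time_s: 38.55
ee_pos: [580.8, 339.2, 84.1]
tool_rot: [0.0, -0.083, 0.997, 0.0]
force: [0.3, -1.4, 0.0]
width: 0.1
finger_force: 0.2
```

```bash
python3 sw.py
```

```text
scene 205 along [13.4 34.9 48.5] z [ 92.9 104.3 117.2]
top 18 along [ 1.2  5.4 47.6] z [ 88.5 100.2 110.8]
```

Request:
drive_tool:
  steps: "-0.001 0 0 0 0 0; -0.002 0 0 0 0 0; -0.003 0 0 0 0 0; -0.004 0 0 0 0 0; -0.005 0 0 0 0 0; -0.006 0 0 0 0 0; -0.006 0 0 0 0 0; -0.006 0 0 0 0 0; -0.006 0 0 0 0 0; -0.006 0 0 0 0 0"

```text
time_s: 39.9
ee_pos: [582.6, 339.5, 84.0]
tool_rot: [0.0, -0.083, 0.997, 0.0]
force: [-0.6, -0.9, -0.4]
width: 0.3
finger_force: 0.3
```

Request:
drive_tool:
  steps: "-0.001 0 0 0 0 0; -0.002 0 0 0 0 0; -0.002 0 0 0 0 0; -0.003 0 0 0 0 0; -0.003 0 0 0 0 0; -0.003 0 0 0 0 0; -0.003 0 0 0 0 0; -0.003 0 0 0 0 0; -0.003 0 0 0 0 0; -0.003 0 0 0 0 0"

```text
time_s: 41.15
ee_pos: [583.0, 339.5, 83.9]
tool_rot: [-0.001, -0.083, 0.997, -0.0]
force: [-5.3, -0.7, 0.3]
width: -0.4
finger_force: 2.5
```

```bash
python3 sw.py
```

```text
scene 203 along [15.4 36.9 50.6] z [ 91.2 103.3 119.2]
top 15 along [ 4.4  7.6 47. ] z [ 85.3 101.3 110.3]
```

The force rose to 5 N with the ball about 38 mm past the pivot, so the lever is at its stop. Now I back off and lift clear.

Request:
drive_tool:
  steps: "0.02 0 0 0 0 0; 0.08 0 0 0 0 0; 0.16 0 -0.03 0 0 0; 0.22 0 -0.12 0 0 0; 0.25 0 -0.24 0 0 0; 0.25 0 -0.36 0 0 0; 0.25 0 -0.45 0 0 0; 0.25 0 -0.5 0 0 0; 0.25 0 -0.5 0 0 0; 0.25 0 -0.5 0 0 0"

```text
time_s: 42.5
ee_pos: [509.1, 326.9, 232.7]
tool_rot: [-0.001, -0.083, 0.997, -0.0]
force: [0.3, -0.5, -0.2]
width: -0.2
finger_force: 0.0
```

```bash
python3 sw.py; python3 - <<'E'
from h import *
p,d=capture("scene");K,T=cam("scene");q=points(K,T,d).reshape(-1,3)
for n,x,y,z0,z1 in(("flat",635.7,65.6,100,170),("round",623.6,-76,100,172),("slim",433.5,-74,20,120)):
    m=(np.hypot(q[:,0]-x,q[:,1]-y)<35)&(q[:,2]>z0)&(q[:,2]<z1);e=q[m];print(n,len(e),e.mean(0).round(1),e.min(0).round(1),e.max(0).round(1))
    g=e[e[:,2]>z1-32];print(cv2.minAreaRect(g[:,:2].astype(np.float32)))
E
```

```text
scene 126 along [27.2 41.8 50.8] z [ 93.1 103.  108.1]
top 65 along [27.  37.4 47.4] z [ 91.9 102.2 108.6]
flat 404 [639.7  75.3 139. ] [623.8  44.5 100.3] [650.   91.9 166.6]
((636.0472412109375, 68.19088745117188), (46.26083755493164, 24.584421157836914), 88.37901306152344)
round 376 [627.1 -65.2 140.2] [603.5 -89.5 100.3] [643.2 -53.  170.2]
((623.9893188476562, -70.27317810058594), (33.16963577270508, 38.26058578491211), 72.85752868652344)
slim 294 [439.6 -70.9  72.5] [419.2 -93.9  20.1] [451.1 -60.3 119.3]
((435.75042724609375, -75.62812042236328), (28.337820053100586, 27.053560256958008), 49.59462356567383)
```

```bash
python3 -c "
from rig import *
print(finish_job())"
```

```text
the job is handed in; nothing more can be done
None
```

I handed the job in at about 42.7 s of the 72 s: the jar is in the tray's free end, the flat bottle stands on the left half of the bar and the round one on the right, and the lever was pushed to its stop last; grip stayed under 25 N.

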